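# Finish the slatted stand and set the air freshener upright on it

## Task

On the tray is a small slatted wooden stand with one of its two cross slats missing: first lay the loose slat across the runners on the two felt pads, level, parallel to the cross slat already there and with its ends even with that one's, without pushing that one out of place. Then take the chrome air freshener out of its leaning dock and set it down upright (not dropping or tipping it over) in the middle of the stand, its broad side bridging square across both cross slats, and let go. Leave the projector remote and the coaster where they lie.

Things in the scene. Friction and masses are not known exactly. Their poses are not given: they have to be found in the camera images.
- tray: Fixed brushed aluminium tray, 240 x 280 mm, rim 16 mm high and 6 mm thick, inner floor 6 mm up; origin at the centre of its underside, z up. A spring clip on its +y half (centre 90 mm from the origin, along x) holds a flat black fan remote, 150 x 42 mm, clip top 27 mm above the table; all fixed to the tray.
- stand: Two fixed wooden runners on the tray floor, each 110 mm long along the stand's x, 20 mm wide, 14 mm high, their middles at y = -36 and +36 mm; origin on the tray floor midway between them, z up. The two cross slats lie on them along the stand's y, with their middles at x = -26 and +26 mm; one of these seats is occupied, the other open.
- stand_top (a point): Point in the middle of the stand, at the level of the upper faces of the cross slats (28 mm above the stand's origin); axes as the stand's. The underside of the air freshener goes here.
- pads: The open seat: two flat grey felt pads, 16 mm across, on top of the runners (no thickness to speak of); origin midway between them on the level of the runners' tops, where the middle of the loose slat's underside belongs; axes as the stand's. On the stand's -x or +x side, across from the slat already there.
- kept_slat: Wooden cross slat already lying (loose) on the runners: 24 mm wide (x), 110 mm long (y), 14 mm thick (z); origin at the centre of its underside. It leaves 28 mm between itself and the slat to be laid.
- loose_slat: Loose wooden slat lying flat on the glass: 24 mm wide (x), 110 mm long (y), 14 mm thick (z), 35 g; origin at the centre of its underside.
- dock: Fixed grey display dock, base 100 x 80 x 8 mm; origin on the table. The air freshener rests in it on a foot ledge and against a sloping back rest 34 mm wide, leaning back 0.6 rad (34 degrees) from upright with its top towards the dock's -x (roughly towards the robot); the back rest reaches 65 mm up the freshener's length and is narrower than it, so both narrow sides of the freshener are free.
- freshener: Chrome air freshener shaped like a flip-top lighter, a rounded block 34 mm thick (x), 56 mm wide (y), 100 mm long (z), about 180 g; origin at the centre of its underside, z runs to its lid end. At the start its underside's centre is 27 mm above the table and its z axis leans 0.6 rad.
- projector_remote: Bystander: red projector remote, 150 (x) x 46 x 18 mm, lying loose on the glass; origin at the centre of its underside.
- coaster: Bystander: loose round wooden coaster, 90 mm across, 9 mm thick; origin at the centre of its underside.
Mind the look-alikes: they are no part of the job. What is shaped like the loose_slat but green or red is not meant.

How it is judged:
By the outcome, as a careful person would: the job done as asked, in the order asked, and still so for the second after the job is handed in, with the robot touching nothing.
It also fails if it takes over 54 s, if anything falls off the work surface, if the arm or the gripper's body presses on something with over 40 N, if the wrist force passes 120 N, or if a joint passes its speed limit or range.

## Robot

A 6-joint arm with a two-finger parallel gripper is mounted at the origin on the work surface. World frame = base frame: x ahead of the robot, y to its left, z up, the work surface at z = 0. Lengths are in m, angles in rad, forces in N, time in s.
With the tool pointing down it reaches from about 0.3 to 0.875 m from the base axis. Payload 6.4 kg.
Tool frame: the origin (TCP) lies on the centre line of the jaws, within the pads' length; the fingertips stand 14 mm ahead of it and the grasp point (between the pads) lies 5 mm behind it (arm.tip_reach is the distance from the TCP to the fingertips, in m); z points along the fingers, y is the line along which they close (so a half turn about z gives the same grasp; the last joint's range is limited). The gripper opens to 88 mm and grips with 3 to 60 N. Pads are 18 mm wide; open, the fingers measure 123 mm over their backs; the gripper's body (75 mm by 187 mm) begins 45 mm behind the grasp point.
Start: joints at [1.056, 0.181, 1.607, -0, 1.354, -0.206], TCP at [0.175, 0.548, 0.253] pointing down, gripper open.
Joint ranges: [-2.99, 2.99], [-0.89, 2.07], [0.3, 2.58], [-1.14, 4.28], [0, 2.63], [-3.12, 3.12]. Speed limits (rad/s): [2.57, 2.57, 3.01, 3.14, 3.14, 3.14].

## Interface

Orientations are given as a unit quaternion [x, y, z, w].
In Python, from station import arm, vision, job_done gives the robot as it stands.
- The arm moves only by the shell command python3 -m handwheel 'ROWS' [OPENING] [FORCE]. ROWS is JSON, a list that holds one entry, the list of rows, each a list of 6 numbers: the shift along the tool's x, y, z each as a share of 40 cm, from -1 to 1, then the turn, a rotation vector about the tool's x, y, z each as a share of pi/4 rad, from -1 to 1. A call has 1 to 12 rows; each row is the pose to reach, as a shift and turn from the pose commanded when the call began, along the tool's axes at that moment; what a row does not reach only later rows make up. A row lasts 1/10 s, in which the tool goes at most 50 mm and 8.59 degrees, less where a joint would pass 70% of its speed; a pose out of reach is approached as far as the arm can. A call with a number of a shift or a turn outside -1 to 1 is refused whole. A call with a gripper value outside its range is refused whole. OPENING is the opening, from 0 (shut) to 1 (fully open), set as the call begins (- or left out, the last holds). The fingers move at their own pace and stop on an object; FORCE is the grip in N (left out, the last holds). Time passes only in rows, so rows that repeat a pose let the fingers close. It gives the time, the measured TCP pose, the force, the opening and the grip force at its end, in the units of the state.
- arm.read_state(): the state, without advancing time (a new reading comes with each control period).
- vision.read_camera(name): name is "scene" or "top"; returns a dict with "color" (384x512x3 uint8, blue, green, red), "fx", "fy", "cx", "cy" (pixels), "rvec" (rotation vector, rad) and "tvec" (3), from world to camera coordinates, as OpenCV has them. Camera axes: x right, y down, z forward; pixel columns grow to the right and rows downward; lengths in m; the calibration is good to about 2 mm. A picture is of the moment at which its call begins. There is no depth.
- job_done(): hands the job in; it is judged then, once.
The state is a dict: "time": time; "q": joint angles; "joint_velocities": joint speeds; "effort": joint torques, N m; "tcp_pos": TCP position; "orientation": TCP orientation; "wrist_force": force on the tool from outside, world axes, zero at the start; "moment": the same for the moment, N m; "grip_width": finger opening in m; "grasp_force": force on a finger pad.
Only numpy, scipy, OpenCV 4.12 (cv2) and the standard library are available. Lean on these libraries where they do the work, as an engineer would, in place of code of your own. Each camera call takes 0.05 s, during which the arm holds its last target. There are 200 camera calls.

## Working session

There is one attempt and no reset: what is moved stays moved. The work goes in short steps, Python scripts to look and compute and a shell command to move; the robot and the scene stay as the last step left them, time stands still between calls to the robot, and variables do not carry over. Pictures are saved under pics/ and viewed, at most 10 in all, crops included, and the job is handed in when it is done.

```bash
mkdir -p pics; ls
python3 - <<'E'
from station import arm, vision
import cv2,numpy as np
for n in ("scene","top"):
    d=vision.read_camera(n); cv2.imwrite(f"pics/{n}0.png",cv2.resize(d["color"],(800,600),interpolation=cv2.INTER_CUBIC))
    np.savez(f"{n}0.npz",**d)
    R=cv2.Rodrigues(np.array(d["rvec"]))[0]; print(n,d["fx"],d["fy"],d["cx"],d["cy"],-R.T@np.array(d["tvec"]),R)
s=arm.read_state();print(s, arm.tip_reach)
E
```

```text
pics
scene 373.3901463742455 373.3901463742455 256.43689964964625 195.9617920984919 [ 0.98377606 -0.45741174  0.45467676] [[ 0.70804523  0.70613725  0.00649081]
 [ 0.39716097 -0.39060034 -0.8304785 ]
 [-0.5838965   0.59059424 -0.55701286]]
top 411.2740991761474 411.2740991761474 254.9646356749107 191.38829207692453 [ 0.35196292 -0.01510208  0.85810973] [[ 2.29651017e-03 -9.99980440e-01 -5.81764016e-03]
 [-9.76275325e-01 -9.82347989e-04 -2.16530655e-01]
 [ 2.16520705e-01  6.17688339e-03 -9.76258485e-01]]
{'time': 0.1, 'q': array([ 1.05570556e+00,  1.81468620e-01,  1.60786642e+00,  1.95098395e-06,
        1.35379307e+00, -2.06304290e-01]), 'joint_velocities': array([ 8.21732228e-04, -1.55537279e-03, -4.44076586e-03, -2.83332695e-04,
        5.59491298e-05,  1.14518428e-03]), 'effort': array([ 5.26722615e-04, -4.34813368e+01, -3.42696476e+01,  7.03361747e-02,
        3.39149614e-02, -7.25056793e-05]), 'tcp_pos': array([0.17450724, 0.54741691, 0.25191926]), 'orientation': array([ 1.53780744e-01,  9.88104698e-01, -7.17988804e-04, -2.71842912e-04]), 'wrist_force': array([-0.3005964 , -0.47890341, -0.33192434]), 'moment': array([0.05043561, 0.05703718, 0.01591406]), 'grasp_force': 0.0, 'grip_width': 0.08800665910023055} 0.014
```

View pics/top0.png

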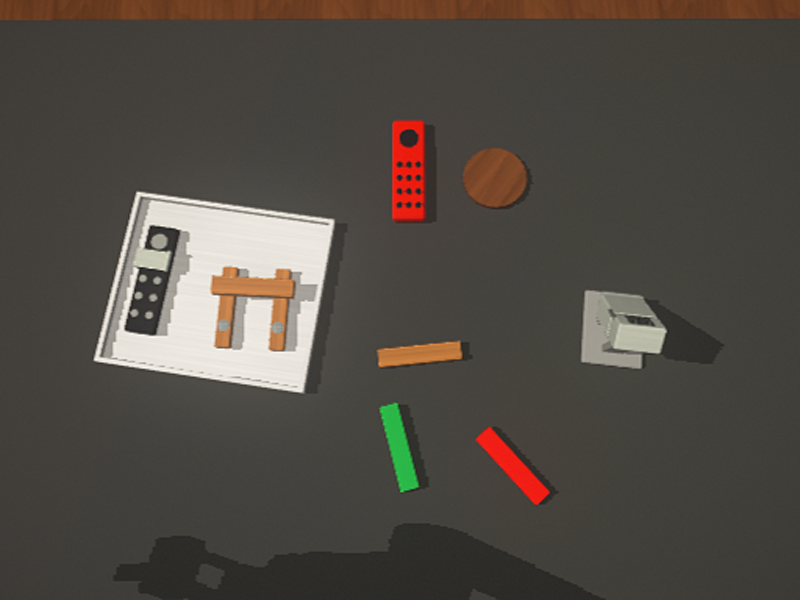

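View pics/scene0.png

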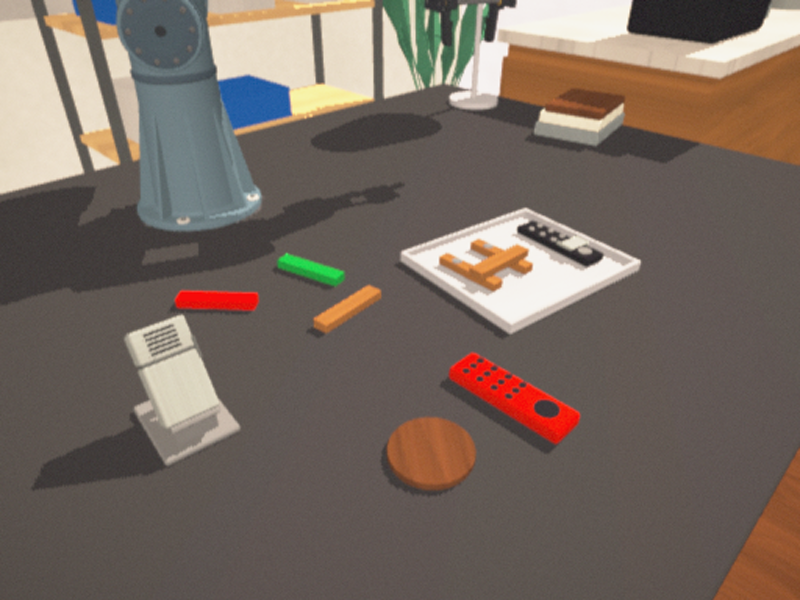

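Tray at left of the top view with the fan remote on its left (+y) side. The kept slat is at (252,287), the pads at (223,326) and (277,327), and the loose slat at (420,354). The leaning freshener is at (635,330) in top and (175,370) in scene. I'll fit silhouettes and zoom in on the dock.

```bash
cat > h.py <<'E'
import numpy as np, cv2
from scipy.optimize import minimize, least_squares
from scipy.spatial.transform import Rotation as Rot
def box(cx,cy,z0,lx,ly,lz):
    return np.array([[cx+a*lx/2,cy+b*ly/2,z0+c*lz] for a in(-1,1) for b in(-1,1) for c in(0,1)])
def place(p,x,y,yaw,z=0):
    c,s=np.cos(yaw),np.sin(yaw); return p@np.array([[c,s,0],[-s,c,0],[0,0,1]])+[x,y,z]
def proj(d,P):
    K=np.array([[d["fx"],0,d["cx"]],[0,d["fy"],d["cy"]],[0,0,1]],float)
    return cv2.projectPoints(np.asarray(P,float),np.asarray(d["rvec"],float),np.asarray(d["tvec"],float),K,None)[0][:,0]
def ray(d,uv,z):
    R=cv2.Rodrigues(np.asarray(d["rvec"],float))[0]; c=-R.T@np.asarray(d["tvec"])
    v=R.T@np.array([(uv[0]-d["cx"])/d["fx"],(uv[1]-d["cy"])/d["fy"],1]); return c+v*(z-c[2])/v[2]
def render(d,boxes,S=4):
    m=np.zeros((384*S,512*S),np.uint8)
    for b in boxes:
        h=cv2.convexHull(((proj(d,b)+.5)*S*16-8).astype(np.int32))
        cv2.fillConvexPoly(m,h,255,shift=4)
    return cv2.resize(m,(512,384),interpolation=cv2.INTER_AREA)/255.
def fit(cams,masks,boxes,x0,z=0):
    def cost(p): return sum(np.abs(render(d,[place(b,p[0],p[1],p[2],z) for b in boxes])-m).sum() for d,m in zip(cams,masks))
    best=None
    s=np.array(x0,float)
    for sc in (.01,.004,.002):
        r=minimize(cost,s,method="Nelder-Mead",options=dict(initial_simplex=s+np.vstack([np.zeros(3),np.diag([sc,sc,sc*15])]),xatol=1e-5,fatol=.01)); s=r.x
    return s,r.fun
def orange(img):
    h=cv2.cvtColor(img,cv2.COLOR_BGR2HSV); return ((h[...,0]>7)&(h[...,0]<20)&(h[...,1]>120)&(h[...,2]>90)).astype(float)
def roi(m,a):  # a in 800x600 view coords x0,y0,x1,y1
    a=[int(v*.64) for v in a]; o=np.zeros_like(m); o[a[1]:a[3],a[0]:a[2]]=m[a[1]:a[3],a[0]:a[2]]; return o
STAND=[box(0,-.036,0,.11,.02,.014),box(0,.036,0,.11,.02,.014),box(.026,0,.014,.024,.11,.014)]
SLAT=[box(0,0,0,.024,.11,.014)]
E
python3 - <<'E'
from h import *
T=dict(np.load("top0.npz"));S=dict(np.load("scene0.npz"))
mt,ms=orange(T["color"]),orange(S["color"])
print("masks",mt.sum(),ms.sum())
p0=ray(T,(420*.64,354*.64),.014)
A=[roi(mt,(365,330,475,375)),roi(ms,(300,275,395,340))]
B=[roi(mt,(200,255,310,360)),roi(ms,(430,230,545,300))]
for nm,M,bx,p,z in (("slat",A,SLAT,[p0[0],p0[1],.1],0),("stand",B,STAND,[*ray(T,(252*.64,310*.64),.02)[:2],-.12],.006)):
    for c,m in (([T,S],M),([T],M[:1]),([S],M[1:])):
        print(nm,[int(x.sum()) for x in m],fit(c,m,bx,p,z))
a=T["color"][170:250,350:480];b=S["color"][185:305,70:170]
cv2.imwrite("pics/z.png",np.hstack([cv2.resize(a,(400,246),interpolation=cv2.INTER_CUBIC) if 0 else cv2.copyMakeBorder(cv2.resize(a,None,fx=3,fy=3,interpolation=cv2.INTER_CUBIC),0,240,0,0,cv2.BORDER_CONSTANT),cv2.resize(b,None,fx=4,fy=4,interpolation=cv2.INTER_CUBIC)]))
E
```

```text
masks 9290.0 15946.0
slat [632, 556] (array([ 0.4661747 , -0.03687808,  0.1122873 ]), np.float64(94.40392156862744))
slat [632] (array([ 0.46670112, -0.03748496,  0.10141433]), np.float64(49.23529411764706))
slat [556] (array([ 0.46529034, -0.03617584,  0.11207377]), np.float64(30.188235294117646))
stand [1194, 811] (array([ 0.52788773,  0.18633849, -0.0552704 ]), np.float64(641.9725490196079))
stand [1194] (array([ 0.52848191,  0.18541385, -0.04605639]), np.float64(415.2274509803922))
stand [811] (array([ 0.52532404,  0.18892651, -0.06727887]), np.float64(214.4470588235294))
```

View pics/z.png

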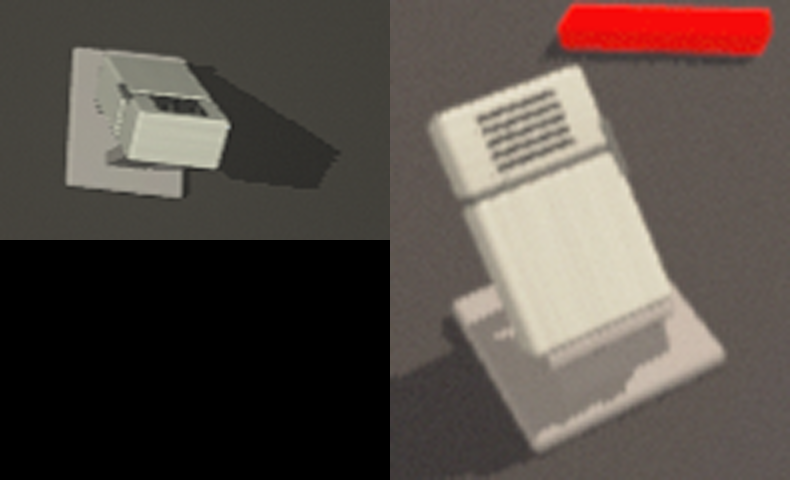

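Zoom: the freshener's grille face looks away from the robot (+x). Its lid end face is at roughly (133,110)–(230,123)–(220,168)–(125,160) in the left pane, and the front face is clear in the right pane. The stand fit is poor, so I'll check that mask with an overlay.

```bash
cat > f.py <<'E'
from h import *
T=dict(np.load("top0.npz"));S=dict(np.load("scene0.npz"))
Ps=np.array([[.017,-.028,0],[.017,.028,0],[.017,-.028,.1],[.017,.028,.1]]); us=np.array([[540,355],[672,292],[432,120],[582,66]])
us=np.c_[(us[:,0]-390)/4+70,us[:,1]/4+185]-.4
Pt=np.array([[.017,.028,.1],[.017,-.028,.1],[-.017,-.028,.1],[-.017,.028,.1]]);ut=np.array([[132,110],[231,123],[220,169],[124,160]])/3+[350,170]-.35
def W(P,p): return Rot.from_euler('ZY',[p[2],-.6]).apply(P)+[p[0],p[1],.027]
def res(p,w=(1,1)): return np.r_[w[1]*(proj(S,W(Ps,p))-us).ravel(),w[0]*(proj(T,W(Pt,p))-ut).ravel()]
for w in((1,1),(1,0),(0,1)):
    r=least_squares(res,[.45,-.22,0],args=(w,));print(w,r.x,r.fun.round(1))
p=least_squares(res,[.45,-.22,0]).x
tw=np.array([[214,217],[212,0]])
# stand: features in top
C=T["color"]; o=(orange(C)*255).astype(np.uint8)
a=cv2.resize(C[115:260,55:220],None,fx=4.5,fy=4.5,interpolation=cv2.INTER_CUBIC)
cv2.imwrite("pics/stand_top.png",a[:600])
E
python3 f.py
```

```text
(1, 1) [ 0.52639621 -0.29950284 -0.11231776] [-0.2  1.1  1.3  1.   1.1 -1.1 -0.  -0.6  2.1  0.5  0.  -0.4 -0.9  0.9
  0.7  0.5]
(1, 0) [ 0.52710838 -0.29816639 -0.10348335] [ 0.   0.   0.   0.   0.  -0.   0.  -0.   1.5  0.2 -0.6 -0.9 -1.3  0.4
  0.3  0.3]
(0, 1) [ 0.52550129 -0.29961747 -0.09405191] [-0.3  0.9  1.   0.5  0.3 -0.9 -1.  -0.8  0.   0.   0.  -0.  -0.   0.
  0.   0. ]
```

View pics/stand_top.png

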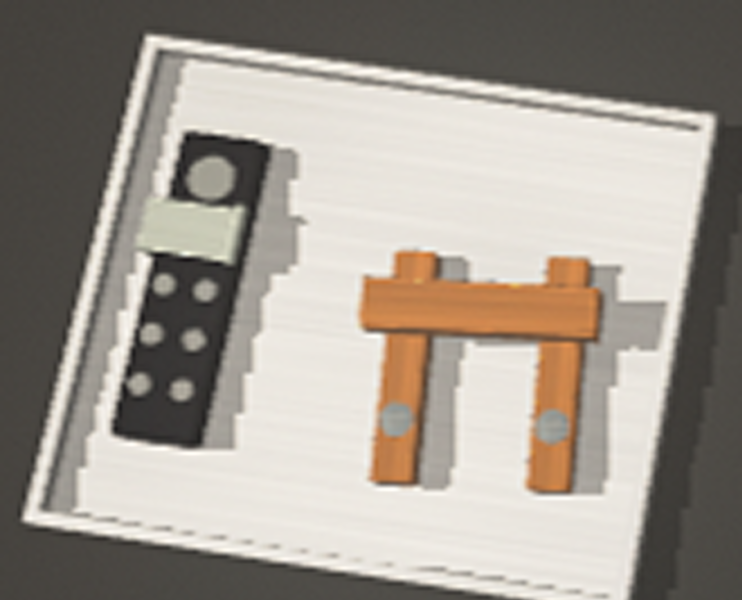

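Clear view of the stand: pads at (397,420) and (552,427), runner ends at (416,250), (568,258), (395,483) and (552,491), kept slat centred near (480,308).

```bash
cat > g.py <<'E'
from h import *
T=dict(np.load("top0.npz"));S=dict(np.load("scene0.npz"))
f=lambda u,v,z: ray(T,np.array([u,v])/4.5+[55,115]-.39,z)[:2]
pads=[f(397,420,.02),f(552,427,.02)]; far=[f(416,250,.02),f(568,258,.02)]; near=[f(395,483,.02),f(552,491,.02)]
print("pads",pads,np.mean(pads,0),"far",np.mean(far,0),"near",np.mean(near,0))
d=pads[0]-pads[1];print("len",np.hypot(*d),"yaw",-np.arctan2(d[0],d[1]))
d=np.mean(far,0)-np.mean(near,0);print("len",np.hypot(*d),"yaw",np.arctan2(d[1],d[0]))
def sat(d,r):
    m=(cv2.cvtColor(d["color"],cv2.COLOR_BGR2HSV)[...,1]>80).astype(np.uint8)
    m=roi(m,r); n,l,st,_=cv2.connectedComponentsWithStats(m); k=1+np.argmax(st[1:,4]); m=(l==k).astype(np.uint8)
    return cv2.morphologyEx(m,cv2.MORPH_CLOSE,np.ones((3,3),np.uint8)).astype(float)
MT,MS=sat(T,(205,255,305,360)),sat(S,(430,230,545,300)); print(MT.sum(),MS.sum())
for c,m in(([T,S],[MT,MS]),([T],[MT]),([S],[MS])):
    for y in(-.05,-.12): print(fit(c,m,STAND,[.527,.185,y],.006))
E
python3 g.py
```

```text
pads [array([0.50247034, 0.22249167]), array([0.49929153, 0.15089153])] [0.50088094 0.1866916 ] far [0.58166885 0.18269193] near [0.4714492  0.18561076]
len 0.07167066664839797 yaw -0.04436761434965686
len 0.11025829092469931 yaw -0.02647575331424586
1351.0 927.0
(array([ 0.52728536,  0.18611266, -0.04398814]), np.float64(383.7843137254902))
(array([ 0.527453  ,  0.1863894 , -0.04968858]), np.float64(386.7647058823529))
(array([ 0.52742773,  0.18577025, -0.04445935]), np.float64(259.3294117647058))
(array([ 0.52738608,  0.18582048, -0.04521681]), np.float64(259.58431372549023))
(array([ 0.52632464,  0.18703528, -0.03737983]), np.float64(120.42745098039214))
(array([ 0.52649687,  0.18692632, -0.04777025]), np.float64(120.23529411764706))
```

```bash
cat > m.py <<'E'
import sys,numpy as np
from scipy.spatial.transform import Rotation as Rot
from station import arm
def tool(yaw_y,tilt=0.,lean=0.):
    # tool y horizontal at angle yaw_y; z down, tilted by 'tilt' about tool y
    y=np.array([np.cos(yaw_y),np.sin(yaw_y),0]);z=np.array([0,0,-1.])
    R=Rot.from_matrix(np.c_[np.cross(y,z),y,z]); return R*Rot.from_rotvec([0,tilt,0])
def rel(pos,R):
    s=arm.read_state();C=Rot.from_quat(s["orientation"])
    d=C.inv().apply(np.array(pos)-s["tcp_pos"])/.4; r=(C.inv()*R).as_rotvec()/(np.pi/4)
    print("t",s["time"],"pos",s["tcp_pos"].round(4),"row",d.round(4),r.round(4),"F",s["wrist_force"].round(1),"w",round(s["grip_width"],4),round(s["grasp_force"],1))
if __name__=="__main__":
    a=[float(x) for x in sys.argv[1:]]; rel(a[:3],tool(*a[3:]))
E
python3 m.py .466 -.037 .15 .112
python3 - <<'E'
import sys;sys.path.insert(0,'.')
from h import *
T=dict(np.load("top0.npz"))
f=lambda u,v,z: ray(T,np.array([u,v])/4.5+[55,115]-.39,z)[:2]
print([f(*p,.034) for p in((363,278),(600,290),(598,336),(361,325))])
E
```

```text
t 0.1 pos [0.1745 0.5474 0.2519] row [-1.1384 -1.1701  0.2562] [-1.9000e-03  7.0000e-04  1.4642e+00] F [-0.3 -0.5 -0.3] w 0.088 0.0
[array([0.56633946, 0.23828965]), array([0.56072951, 0.12879422]), array([0.53904839, 0.1288937 ]), array([0.54410903, 0.23775293])]
```

```bash
python3 -m handwheel '[[[-0.6,-0.6,0.1,0,0,0.75],[-0.6,-0.6,0.1,0,0,0.75],[-0.6,-0.6,0.1,0,0,0.75],[-0.6,-0.6,0.1,0,0,0.75],[-0.6,-0.6,0.1,0,0,0.75],[-0.6,-0.6,0.1,0,0,0.75],[-0.6,-0.6,0.1,0,0,0.75],[-0.6,-0.6,0.1,0,0,0.75],[-0.6,-0.6,0.1,0,0,0.75]]]' 0.6 15; python3 m.py .466 -.037 .15 .112
```

```text
time: 1.0
tcp_pos: [0.3306, 0.2456, 0.2125]
orientation: [0.435, 0.9, -0.0, -0.0]
wrist_force: [0.6, -0.4, -0.2]
grip_width: 0.0529
grasp_force: 0.0
t 1.0 pos [0.3306 0.2456 0.2125] row [-0.7641 -0.1732  0.156 ] [-6.000e-04 -6.000e-04  7.101e-01] F [ 0.6 -0.4 -0.2] w 0.0529 0.0
```

```bash
python3 -m handwheel '[[[-0.764,-0.173,0.2,0,0,0.71],[-0.764,-0.173,0.2,0,0,0.71],[-0.764,-0.173,0.2,0,0,0.71],[-0.764,-0.173,0.2,0,0,0.71],[-0.764,-0.173,0.2,0,0,0.71],[-0.764,-0.173,0.2,0,0,0.71],[-0.764,-0.173,0.2,0,0,0.71],[-0.764,-0.173,0.2,0,0,0.71],[-0.764,-0.173,0.2,0,0,0.71],[-0.764,-0.173,0.2,0,0,0.71]]]'; python3 m.py .466 -.037 .017 .112
```

```text
time: 2.0
tcp_pos: [0.4664, -0.0339, 0.1328]
orientation: [0.664, 0.747, 0.0, -0.0]
wrist_force: [1.8, -0.3, -0.3]
grip_width: 0.0529
grasp_force: 0.0
t 2.0 pos [ 0.4664 -0.0339  0.1328] row [-0.0078 -0.0019  0.2895] [-0.0004 -0.0007  0.0073] F [ 1.8 -0.3 -0.3] w 0.0529 0.0
```

```bash
python3 -m handwheel '[[[-0.002,0,0.15,0,0,0],[-0.002,0,0.26,0,0,0],[-0.002,0,0.26,0,0,0],[-0.002,0,0.285,0,0,0],[-0.002,0,0.288,0,0,0],[-0.002,0,0.288,0,0,0],[-0.002,0,0.288,0,0,0],[-0.002,0,0.288,0,0,0]]]'; python3 m.py .466 -.037 .016 .112
```

```text
time: 2.8
tcp_pos: [0.4681, -0.0371, 0.019]
orientation: [0.665, 0.747, 0.001, 0.001]
wrist_force: [0.2, -0.3, -0.6]
grip_width: 0.0532
grasp_force: 0.0
t 2.8 pos [ 0.4681 -0.0371  0.019 ] row [ 0.0008 -0.0051  0.0076] [0.0035 0.0017 0.0041] F [ 0.2 -0.3 -0.6] w 0.0532 0.0
```

```bash
python3 -m handwheel '[[[0,-0.003,0.006,0,0,0],[0,-0.003,0.006,0,0,0],[0,-0.003,0.006,0,0,0]]]'; python3 -m handwheel '[[[0,0,0,0,0,0],[0,0,0,0,0,0],[0,0,0,0,0,0],[0,0,0,0,0,0],[0,0,0,0,0,0],[0,0,0,0,0,0],[0,0,0,0,0,0],[0,0,0,0,0,0]]]' 0 15;python3 m.py .466 -.037 .016 .112
```

```text
time: 3.1
tcp_pos: [0.4656, -0.0368, 0.0151]
orientation: [0.665, 0.747, -0.0, -0.0]
wrist_force: [-0.9, -0.4, 0.3]
grip_width: 0.0528
grasp_force: 0.0
time: 3.9
tcp_pos: [0.4657, -0.0368, 0.0151]
orientation: [0.665, 0.747, 0.0, -0.0]
wrist_force: [0.7, 0.9, -0.7]
grip_width: 0.0237
grasp_force: 15.0
t 3.9 pos [ 0.4657 -0.0368  0.0151] row [-0.0006  0.0007 -0.0022] [-0.0001 -0.0001  0.0042] F [ 0.7  0.9 -0.7] w 0.0237 15.0
```

```bash
python3 -m handwheel '[[[0,0,-0.1,0,0,0],[0,0,-0.2,0,0,0],[0,0,-0.25,0,0,0],[0,0,-0.25,0,0,0],[0,0,-0.25,0,0,0]]]';python3 m.py .501 .1868 .115 -.046
```

```text
time: 4.4
tcp_pos: [0.4656, -0.0368, 0.1149]
orientation: [0.665, 0.747, 0.0, 0.0]
wrist_force: [0.8, 0.1, -0.4]
grip_width: 0.0238
grasp_force: 15.0
t 4.4 pos [ 0.4656 -0.0368  0.1149] row [ 5.450e-01  1.522e-01 -4.000e-04] [5.000e-04 2.000e-04 2.053e-01] F [ 0.8  0.1 -0.4] w 0.0238 15.0
```

```bash
python3 -m handwheel '[[[0.1,0.03,0,0,0,0.04],[0.2,0.06,0,0,0,0.08],[0.3,0.09,0,0,0,0.12],[0.4,0.12,0,0,0,0.16],[0.5,0.145,0,0,0,0.2],[0.545,0.152,0,0,0,0.205],[0.545,0.152,0,0,0,0.205],[0.545,0.152,0,0,0,0.205],[0.545,0.152,0,0,0,0.205]]]';python3 m.py .501 .1868 .065 -.046
python3 - <<'E'
from h import *
from station import vision
for n in("top","scene"):
    d=vision.read_camera(n);np.savez(n+"1.npz",**d)
    if n=="top": a=cv2.resize(d["color"][115:260,55:220],None,fx=3,fy=3,interpolation=3)
    else: b=cv2.resize(d["color"][100:245,250:350],None,fx=3,fy=3,interpolation=3)
cv2.imwrite("pics/carry.png",np.hstack([a,b])[:600,:800])
E
```

```text
time: 5.3
tcp_pos: [0.5003, 0.1857, 0.114]
orientation: [0.723, 0.69, -0.001, -0.001]
wrist_force: [-0.7, -0.4, -0.3]
grip_width: 0.0236
grasp_force: 15.0
t 5.3 pos [0.5003 0.1857 0.114 ] row [0.003  0.0018 0.1224] [-0.0027  0.0009 -0.0006] F [-0.7 -0.4 -0.3] w 0.0236 15.0
```

View pics/carry.png

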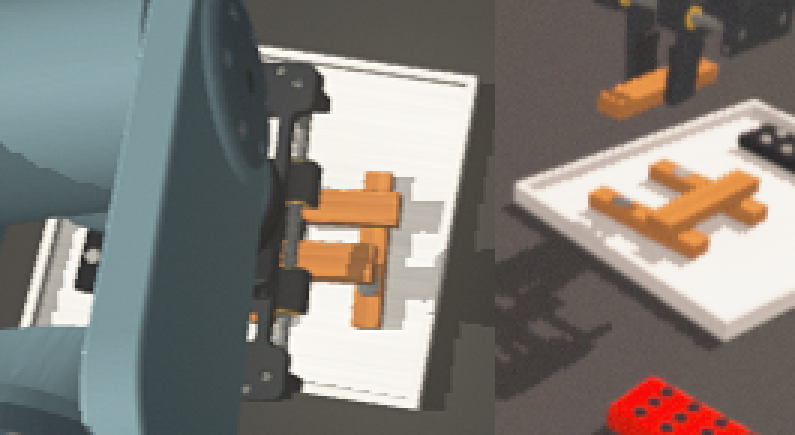

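The slat is level and square in the jaws, above the open seat. Descending in stages.

```bash
python3 -m handwheel '[[[0.001,0.001,0.08,0,0,0],[0.001,0.001,0.15,0,0,0],[0.001,0.001,0.17,0,0,0],[0.001,0.001,0.17,0,0,0],[0.001,0.001,0.17,0,0,0],[0.001,0.001,0.17,0,0,0]]]';python3 m.py .501 .1868 .0358 -.046
python3 - <<'E'
from h import *
from station import vision
T=dict(np.load("top0.npz"))
d=vision.read_camera("scene"); np.savez("scene2.npz",**d)
cv2.imwrite("pics/low.png",cv2.resize(d["color"][130:210,270:360],None,fx=7,fy=7,interpolation=3))
E
```

```text
time: 6.0
tcp_pos: [0.5027, 0.1871, 0.0486]
orientation: [0.723, 0.691, 0.001, 0.001]
wrist_force: [0.6, 0.4, -0.2]
grip_width: 0.0242
grasp_force: 15.0
t 6.0 pos [0.5027 0.1871 0.0486] row [-0.001  -0.0043  0.0321] [ 0.0034 -0.0006  0.0001] F [ 0.6  0.4 -0.2] w 0.0242 15.0
```

View pics/low.png

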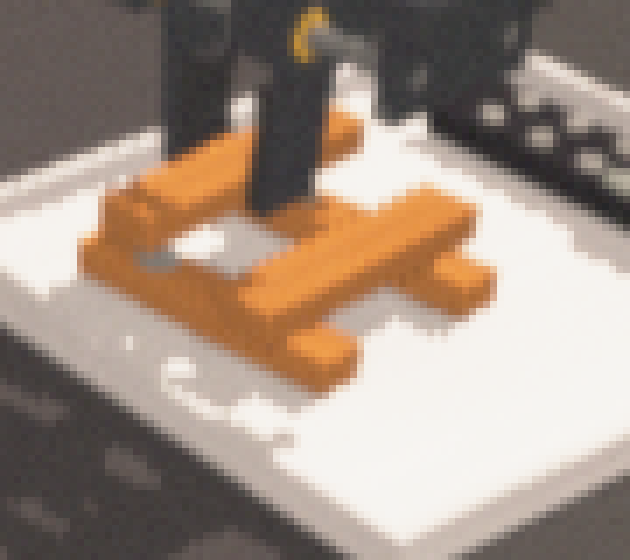

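Low view: held slat above its seat, its near end at about (130,200), the kept slat's near end at about (260,295). I'll compare with predicted corners.

Run:
```python
from h import *
S=dict(np.load("scene2.npz"))
def sh(n,b,*p):
    q=(proj(S,place(b,*p))-[270,130]+.43)*7
    for P,u in zip(b,q): print(n,P.round(3),u.round(0))
b=SLAT[0]
sh("held",b,.5027,.1871,-.046,.0335); sh("kept",b,.5525,.185,-.046,.02)
```

```text
held [-0.012 -0.055  0.   ] [ 97. 232.]
held [-0.012 -0.055  0.014] [ 99. 195.]
held [-0.012  0.055  0.   ] [312. 133.]
held [-0.012  0.055  0.014] [315.  98.]
held [ 0.012 -0.055  0.   ] [150. 259.]
held [ 0.012 -0.055  0.014] [152. 221.]
held [0.012 0.055 0.   ] [364. 156.]
held [0.012 0.055 0.014] [368. 120.]
kept [-0.012 -0.055  0.   ] [206. 324.]
kept [-0.012 -0.055  0.014] [209. 287.]
kept [-0.012  0.055  0.   ] [418. 216.]
kept [-0.012  0.055  0.014] [423. 181.]
kept [ 0.012 -0.055  0.   ] [262. 353.]
kept [ 0.012 -0.055  0.014] [265. 315.]
kept [0.012 0.055 0.   ] [474. 241.]
kept [0.012 0.055 0.014] [479. 205.]
```

```bash
python3 -m handwheel '[[[0,-0.0005,0.012,0,0,0],[0,-0.0005,0.022,0,0,0],[0,-0.0005,0.022,0,0,0],[0,-0.0005,0.022,0,0,0],[0,-0.0005,0.022,0,0,0]]]';python3 m.py .501 .1868 .0356 -.046
```

```text
time: 6.55
tcp_pos: [0.5012, 0.1872, 0.0383]
orientation: [0.723, 0.691, -0.0, -0.0]
wrist_force: [0.1, -0.4, -0.7]
grip_width: 0.0238
grasp_force: 15.0
t 6.55 pos [0.5012 0.1872 0.0383] row [-0.0009 -0.0006  0.0067] [-0.0001  0.      0.0004] F [ 0.1 -0.4 -0.7] w 0.0238 15.0
```

```bash
python3 -m handwheel '[[[-0.001,0,0.003,0,0,0],[-0.001,0,0.006,0,0,0],[-0.001,0,0.008,0,0,0],[-0.001,0,0.008,0,0,0],[-0.001,0,0.008,0,0,0]]]';python3 m.py .501 .1868 .0351 -.046
```

```text
time: 7.05
tcp_pos: [0.5012, 0.1867, 0.0351]
orientation: [0.723, 0.691, 0.0, 0.0]
wrist_force: [-1.1, -0.4, -0.5]
grip_width: 0.0239
grasp_force: 15.0
t 7.05 pos [0.5012 0.1867 0.0351] row [ 0.0001 -0.0006  0.    ] [ 0.0001 -0.      0.0004] F [-1.1 -0.4 -0.5] w 0.0239 15.0
```

```bash
python3 -m handwheel '[[[0,0,0.001,0,0,0],[0,0,0.002,0,0,0],[0,0,0.002,0,0,0]]]'; python3 -m handwheel '[[[0,0,0,0,0,0],[0,0,0,0,0,0],[0,0,0,0,0,0],[0,0,0,0,0,0]]]' 0.36; python3 -m handwheel '[[[0,0,-0.02,0,0,0],[0,0,-0.05,0,0,0],[0,0,-0.15,0,0,0],[0,0,-0.25,0,0,0],[0,0,-0.35,0,0,0],[0,0,-0.4,0,0,0],[0,0,-0.4,0,0,0],[0,0,-0.4,0,0,0]]]'; python3 m.py .35 -.1 .2 1.46
```

```text
time: 7.35
tcp_pos: [0.5012, 0.1868, 0.0351]
orientation: [0.723, 0.691, -0.0, -0.0]
wrist_force: [-3.8, -1.2, 8.4]
grip_width: 0.0238
grasp_force: 15.0
time: 7.75
tcp_pos: [0.5011, 0.1867, 0.0341]
orientation: [0.723, 0.691, -0.0, -0.0]
wrist_force: [0.1, -0.4, 0.4]
grip_width: 0.0319
grasp_force: 0.0
time: 8.55
tcp_pos: [0.5012, 0.1868, 0.1948]
orientation: [0.723, 0.691, 0.001, 0.0]
wrist_force: [1.2, 0.6, -0.8]
grip_width: 0.0318
grasp_force: 0.0
t 8.55 pos [0.5012 0.1868 0.1948] row [-0.7334 -0.345  -0.0136] [ 1.500e-03  9.000e-04 -1.917e+00] F [ 1.2  0.6 -0.8] w 0.0318 0.0
```

```bash
cat > fr.py <<'E'
import sys; from m import *
x,y,yaw=.5265,-.299,-.105
F=Rot.from_euler('ZY',[yaw,-.6]); R=Rot.from_matrix(F.as_matrix()*[1,-1,-1])
h=float(sys.argv[1]); dx=float(sys.argv[2]) if len(sys.argv)>2 else 0
rel(F.apply([dx,0,h])+[x,y,.027],R)
E
python3 m.py .40 -.05 .25 -.83; python3 fr.py .19
```

```text
t 8.55 pos [0.5012 0.1868 0.1948] row [-0.6028 -0.2256 -0.1384] [ 1.400e-03 -9.000e-04  9.987e-01] F [ 1.2  0.6 -0.8] w 0.0318 0.0
t 8.55 pos [0.5012 0.1868 0.1948] row [-1.1943 -0.1493  0.027 ] [-0.6199  0.5835  2.0071] F [ 1.2  0.6 -0.8] w 0.0318 0.0
```

```bash
python3 -m handwheel '[[[-0.59,-0.26,-0.13,0,0,1],[-0.59,-0.26,-0.13,0,0,1],[-0.59,-0.26,-0.13,0,0,1],[-0.59,-0.26,-0.13,0,0,1],[-0.59,-0.26,-0.13,0,0,1],[-0.59,-0.26,-0.13,0,0,1],[-0.59,-0.26,-0.13,0,0,1],[-0.59,-0.26,-0.13,0,0,1],[-0.59,-0.26,-0.13,0,0,1],[-0.59,-0.26,-0.13,0,0,1]]]' 1 25; python3 fr.py .19
```

```text
time: 9.55
tcp_pos: [0.3866, -0.0432, 0.2456]
orientation: [0.932, 0.363, -0.001, -0.001]
wrist_force: [-0.2, 1.1, -0.3]
grip_width: 0.0881
grasp_force: 0.0
t 9.55 pos [ 0.3866 -0.0432  0.2456] row [-0.352   0.507   0.1538] [-0.325   0.7186  1.0451] F [-0.2  1.1 -0.3] w 0.0881 0.0
```

```bash
python3 -m handwheel '[[[-0.3,0.42,0.05,-0.31,0.69,1],[-0.3,0.42,0.05,-0.31,0.69,1],[-0.3,0.42,0.05,-0.31,0.69,1],[-0.3,0.42,0.05,-0.31,0.69,1],[-0.3,0.42,0.05,-0.31,0.69,1],[-0.3,0.42,0.05,-0.31,0.69,1],[-0.3,0.42,0.05,-0.31,0.69,1],[-0.3,0.42,0.05,-0.31,0.69,1],[-0.3,0.42,0.05,-0.31,0.69,1],[-0.3,0.42,0.05,-0.31,0.69,1]]]'; python3 fr.py .19
```

```text
time: 10.55
tcp_pos: [0.4118, -0.2492, 0.2268]
orientation: [0.958, -0.031, 0.285, 0.015]
wrist_force: [-0.4, 0.2, 0.1]
grip_width: 0.0883
grasp_force: 0.0
t 10.55 pos [ 0.4118 -0.2492  0.2268] row [-0.0369  0.0937  0.1054] [-0.0139  0.0281  0.0459] F [-0.4  0.2  0.1] w 0.0883 0.0
```

```bash
python3 -m handwheel '[[[-0.037,0.094,0.105,-0.014,0.028,0.046],[-0.037,0.094,0.105,-0.014,0.028,0.046],[-0.037,0.094,0.105,-0.014,0.028,0.046],[-0.037,0.094,0.105,-0.014,0.028,0.046],[-0.037,0.094,0.105,-0.014,0.028,0.046]]]'; python3 fr.py .062
python3 - <<'E'
from h import *
from station import vision
d=vision.read_camera("scene"); np.savez("scene3.npz",**d)
cv2.imwrite("pics/pre.png",cv2.resize(d["color"][130:310,40:250],None,fx=3.3,fy=3.3,interpolation=3))
E
```

```text
time: 11.05
tcp_pos: [0.4195, -0.2878, 0.1848]
orientation: [0.954, -0.051, 0.296, 0.016]
wrist_force: [-0.2, 0.7, -0.1]
grip_width: 0.0882
grasp_force: 0.0
t 11.05 pos [ 0.4195 -0.2878  0.1848] row [-0.0011 -0.0007  0.3224] [ 0.0018 -0.0019 -0.001 ] F [-0.2  0.7 -0.1] w 0.0882 0.0
```

View pics/pre.png

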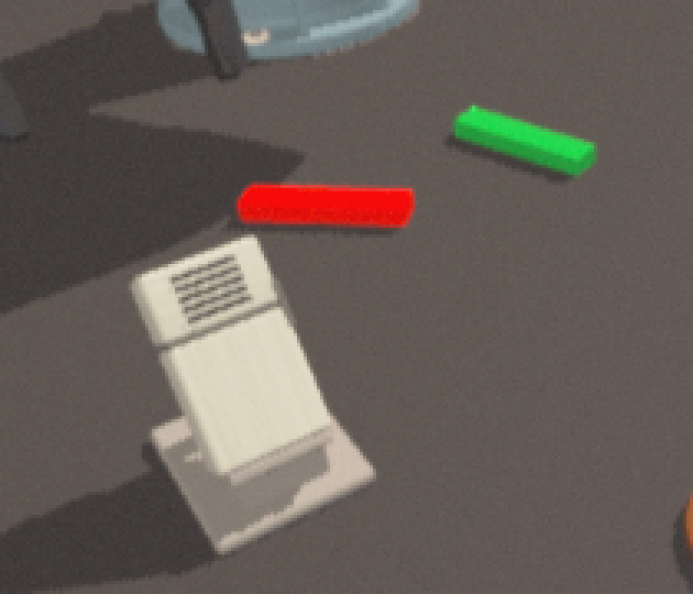

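The fingertips at (10,125) and (228,70) straddle the freshener's axis (lid edge at (200,257)). Moving in along the axis.

```bash
python3 -m handwheel '[[[0,0,0.1,0,0,0],[0,0,0.17,0,0,0],[0,0,0.22,0,0,0],[0,0,0.27,0,0,0],[0,0,0.3,0,0,0],[0,0,0.322,0,0,0],[0,0,0.322,0,0,0],[0,0,0.322,0,0,0]]]'; python3 fr.py .062
```

```text
time: 11.9
tcp_pos: [0.4915, -0.2958, 0.0779]
orientation: [0.954, -0.051, 0.296, 0.016]
wrist_force: [-0.9, 0.8, -0.1]
grip_width: 0.0881
grasp_force: 0.0
t 11.9 pos [ 0.4915 -0.2958  0.0779] row [ 0.0005 -0.0011 -0.0003] [ 0.0014 -0.0016 -0.0029] F [-0.9  0.8 -0.1] w 0.0881 0.0
```

```bash
python3 -m handwheel '[[[0,0,0,0,0,0],[0,0,0,0,0,0],[0,0,0,0,0,0],[0,0,0,0,0,0],[0,0,0,0,0,0],[0,0,0,0,0,0]]]' 0 25; python3 -m handwheel '[[[0,0,-0.01,0,0,0],[0,0,-0.03,0,0,0],[0.003,0,-0.06,0,0,0],[0.01,0,-0.1,0,0,0],[0.02,0,-0.2,0,0,0],[0.03,0,-0.3,0,0,0],[0.03,0,-0.35,0,0,0],[0.03,0,-0.35,0,0,0],[0.03,0,-0.35,0,0,0]]]'; python3 m.py .42 0 .24 -.8
python3 - <<'E'
from h import *
from station import vision
d=vision.read_camera("scene"); np.savez("scene4.npz",**d)
cv2.imwrite("pics/held.png",cv2.resize(d["color"][80:310,10:390],None,fx=2,fy=2,interpolation=3))
E
```

```text
time: 12.5
tcp_pos: [0.4913, -0.2961, 0.0775]
orientation: [0.954, -0.052, 0.295, 0.016]
wrist_force: [-3.9, -0.7, 4.4]
grip_width: 0.0557
grasp_force: 25.0
time: 13.4
tcp_pos: [0.4222, -0.2881, 0.199]
orientation: [0.954, -0.052, 0.295, 0.016]
wrist_force: [0.4, 0.2, -1.9]
grip_width: 0.0556
grasp_force: 25.0
t 13.4 pos [ 0.4222 -0.2881  0.199 ] row [-0.0114 -0.7156 -0.1312] [ 0.3347 -0.7142 -1.085 ] F [ 0.4  0.2 -1.9] w 0.0556 25.0
```

View pics/held.png

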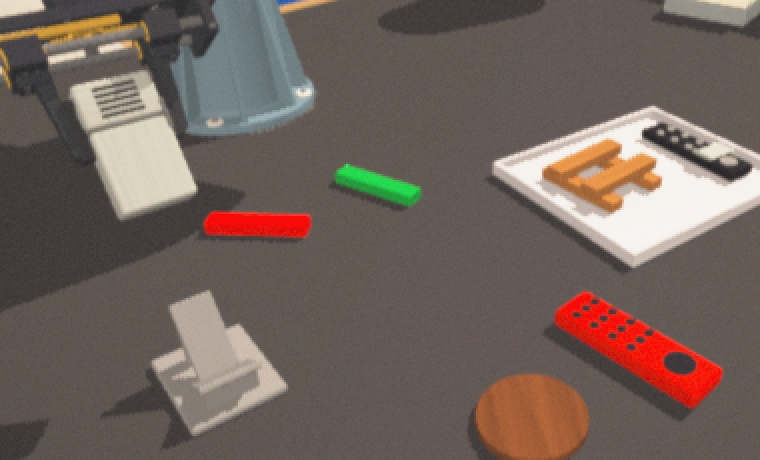

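The freshener is held square and clear of the dock. Now upright and over to the stand.

```bash
python3 -m handwheel '[[[0,-0.06,-0.06,0.03,-0.07,-0.1],[0,-0.14,-0.13,0.08,-0.16,-0.25],[0,-0.23,-0.13,0.13,-0.26,-0.4],[0,-0.32,-0.13,0.18,-0.36,-0.55],[0,-0.41,-0.13,0.22,-0.45,-0.7],[0,-0.5,-0.13,0.26,-0.55,-0.85],[0,-0.58,-0.13,0.31,-0.66,-1],[0,-0.66,-0.13,0.31,-0.66,-1],[0,-0.7,-0.13,0.31,-0.66,-1],[0,-0.7,-0.13,0.31,-0.66,-1],[0,-0.7,-0.13,0.31,-0.66,-1]]]'; python3 m.py .527 .1862 .20 -.046
```

```text
time: 14.55
tcp_pos: [0.4231, -0.0064, 0.2413]
orientation: [0.938, 0.346, 0.023, -0.0]
wrist_force: [-0.7, -1.1, -1.1]
grip_width: 0.0556
grasp_force: 25.0
t 14.55 pos [ 0.4231 -0.0064  0.2413] row [ 0.5053 -0.1993  0.1218] [ 0.0407 -0.0433 -1.0414] F [-0.7 -1.1 -1.1] w 0.0556 25.0
```

```bash
python3 -m handwheel '[[[0.06,-0.02,0.02,0,-0.01,-0.12],[0.13,-0.05,0.04,0.01,-0.01,-0.26],[0.2,-0.08,0.06,0.01,-0.02,-0.4],[0.27,-0.11,0.08,0.02,-0.02,-0.54],[0.34,-0.14,0.1,0.03,-0.03,-0.7],[0.41,-0.17,0.12,0.04,-0.04,-0.85],[0.48,-0.19,0.122,0.04,-0.043,-1],[0.505,-0.199,0.122,0.04,-0.043,-1],[0.505,-0.199,0.122,0.04,-0.043,-1],[0.505,-0.199,0.122,0.04,-0.043,-1]]]'; python3 m.py .527 .1862 .15 -.046
```

```text
time: 15.55
tcp_pos: [0.5275, 0.184, 0.201]
orientation: [0.736, 0.677, 0.0, 0.001]
wrist_force: [0.4, 0.1, -1.8]
grip_width: 0.0555
grasp_force: 25.0
t 15.55 pos [0.5275 0.184  0.201 ] row [ 0.0053 -0.0019  0.1276] [ 0.0022  0.0007 -0.0476] F [ 0.4  0.1 -1.8] w 0.0555 25.0
```

```bash
python3 -m handwheel '[[[0.002,-0.001,0.05,0.001,0,-0.03],[0.005,-0.002,0.11,0.001,0,-0.046],[0.005,-0.002,0.16,0.001,0,-0.046],[0.005,-0.002,0.19,0.001,0,-0.046],[0.005,-0.002,0.19,0.001,0,-0.046],[0.005,-0.002,0.19,0.001,0,-0.046],[0.005,-0.002,0.19,0.001,0,-0.046]]]'; python3 m.py .527 .1862 .098 -.046
python3 - <<'E'
from h import *
from station import vision
d=vision.read_camera("scene"); np.savez("scene5.npz",**d)
x0,y0,k=255,90,6
im=cv2.resize(d["color"][y0:y0+100,x0:x0+115],None,fx=k,fy=k,interpolation=3)
FB=box(0,0,-.062,.034,.056,.1)
# fresh y along stand x -> box ly along x
for nm,b in(("f",place(box(0,0,0,.056,.034,.1),.527,.1862,-.046,.0629)),("loose",place(SLAT[0],.501,.1868,-.046,.02)),("kept",place(SLAT[0],.5525,.185,-.046,.02))):
    q=(proj(d,b)-[x0,y0]+.42)*k; print(nm,q.round(0).tolist())
cv2.imwrite("pics/above.png",im)
E
```

```text
time: 16.25
tcp_pos: [0.5283, 0.1872, 0.1268]
orientation: [0.723, 0.691, 0.002, 0.001]
wrist_force: [-0.3, -0.2, -1.0]
grip_width: 0.0557
grasp_force: 25.0
t 16.25 pos [0.5283 0.1872 0.1268] row [-0.0027 -0.0035  0.0721] [ 0.0055 -0.0005  0.0013] F [-0.3 -0.2 -1. ] w 0.0557 25.0
f [[260.0, 349.0], [279.0, 101.0], [318.0, 323.0], [340.0, 80.0], [372.0, 399.0], [399.0, 144.0], [429.0, 371.0], [460.0, 121.0]]
loose [[168.0, 468.0], [169.0, 437.0], [350.0, 382.0], [353.0, 352.0], [212.0, 491.0], [214.0, 459.0], [395.0, 402.0], [398.0, 372.0]]
kept [[266.0, 518.0], [269.0, 486.0], [448.0, 425.0], [452.0, 395.0], [314.0, 542.0], [317.0, 510.0], [496.0, 447.0], [500.0, 416.0]]
```

View pics/above.png

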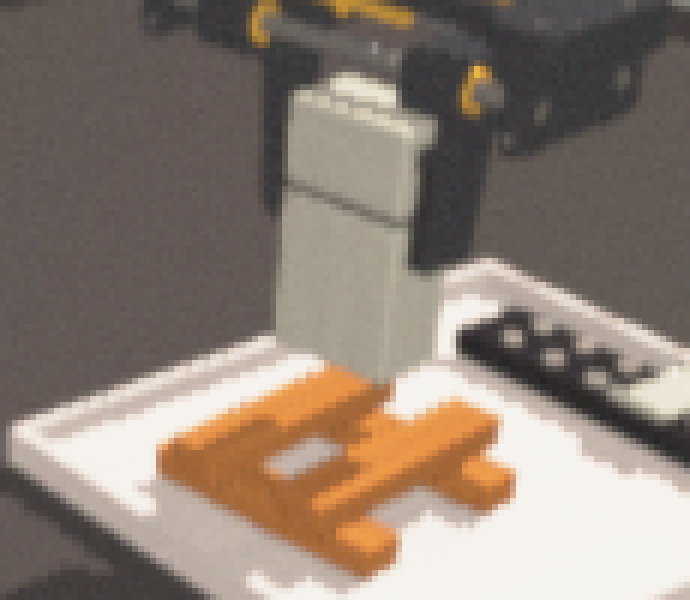

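The freshener is upright over the stand: bottom corners at about (276,343), (380,383) and (436,355), slightly right of the prediction. Before lowering, I'll check numerically that the slat ends are even (unobstructed image) and how far the freshener is offset in the grip.

```bash
cat > k.py <<'E'
from h import *
S=dict(np.load("scene4.npz")); S0=dict(np.load("scene0.npz")); T0=dict(np.load("top0.npz"))
def soft(d,r):
    s=cv2.cvtColor(d["color"],cv2.COLOR_BGR2HSV)[...,1].astype(float); m=np.clip((s-40)/120,0,1); o=roi(m,r)
    return o
def boxes(p,two):
    k=np.zeros(9);k[:len(p)]=p
    L=[place(b,*k[:3],.006) for b in STAND[:2]]
    def sl(x,q): return place(place(SLAT[0],x+q[0],q[1],q[2],.014),*k[:3],.006)
    L.append(sl(.026,k[3:6]))
    if two:L.append(sl(-.026,k[6:9]))
    return L
def run(cams,two,r):
    M=[soft(d,q) for d,q in zip(cams,r)]
    lim=[np.where(roi(np.ones_like(m),q)>0) for m,q in zip(M,r)]
    n=9 if two else 6
    def cost(p): return sum((np.abs(render(d,boxes(p,two),8)-m)**2)[l].sum() for d,m,l in zip(cams,M,lim))+ (np.array(p[3:])**2).sum()*1e3
    x=np.array([.527,.1865,-.046]+[0]*(n-3))
    for sc in(.006,.003,.0015):
        st=np.array(([sc,sc,sc*10])*(n//3)); r_=minimize(cost,x,method="Nelder-Mead",options=dict(initial_simplex=x+np.vstack([np.zeros(n),np.diag(st)]),maxiter=900,xatol=2e-5,fatol=.01)); x=r_.x
    print((x*1000).round(1),round(r_.fun,1))
rs=(430,225,545,305); rt=(200,255,305,360)
run([S0],False,[rs]); run([T0],False,[rt]); run([S],True,[rs])
E
python3 k.py
```

```text
[526.1 187.2 -47.3   1.2  -3.6   4.4] 82.8
[ 5.275e+02  1.864e+02 -3.780e+01 -3.000e-01 -9.000e-01 -3.200e+00] 213.5
[525.1 188.7 -55.5   1.7  -5.1   0.6   2.9  -6.5  15.2] 39.7
```

```bash
python3 -m handwheel '[[[-0.003,0,0.03,0,0,0],[-0.005,0,0.055,0,0,0],[-0.005,0,0.055,0,0,0],[-0.005,0,0.055,0,0,0],[-0.005,0,0.055,0,0,0]]]'; python3 m.py .527 .1848 .096 -.046
```

```text
time: 16.8
tcp_pos: [0.5274, 0.1854, 0.1035]
orientation: [0.723, 0.691, 0.001, 0.001]
wrist_force: [-1.0, 0.8, -0.5]
grip_width: 0.0557
grasp_force: 25.0
t 16.8 pos [0.5274 0.1854 0.1035] row [-0.0016 -0.0011  0.0187] [ 0.0026 -0.      0.002 ] F [-1.   0.8 -0.5] w 0.0557 25.0
```

```bash
python3 -m handwheel '[[[-0.001,0,0.004,0,0,0],[-0.001,0,0.008,0,0,0],[-0.001,0,0.011,0,0,0],[-0.001,0,0.013,0,0,0],[-0.001,0,0.013,0,0,0],[-0.001,0,0.013,0,0,0]]]'; python3 m.py .527 .1848 .096 -.046
```

```text
time: 17.4
tcp_pos: [0.5273, 0.185, 0.0983]
orientation: [0.723, 0.691, 0.001, 0.001]
wrist_force: [0.2, -0.3, -1.5]
grip_width: 0.056
grasp_force: 25.0
t 17.4 pos [0.5273 0.185  0.0983] row [-0.0005 -0.0008  0.0056] [ 0.0026 -0.      0.002 ] F [ 0.2 -0.3 -1.5] w 0.056 25.0
```

```bash
python3 -m handwheel '[[[0,0,0.002,-0.0,0,0],[0,0,0.004,0,0,0],[0,0,0.004,0,0,0]]]'; python3 -m handwheel '[[[0,0,0.001,0,0,0],[0,0,0.002,0,0,0],[0,0,0.002,0,0,0]]]'
```

```text
time: 17.7
tcp_pos: [0.5272, 0.185, 0.0965]
orientation: [0.723, 0.691, 0.001, 0.001]
wrist_force: [-0.3, -0.2, -1.7]
grip_width: 0.0557
grasp_force: 25.0
time: 18.0
tcp_pos: [0.5274, 0.185, 0.0959]
orientation: [0.723, 0.691, 0.001, 0.001]
wrist_force: [0.5, 0.4, -1.3]
grip_width: 0.0554
grasp_force: 25.0
```

```bash
python3 -m handwheel '[[[0,0,0.001,0,0,0],[0,0,0.002,0,0,0],[0,0,0.002,0,0,0]]]'; python3 m.py .527 .1848 .096 -.046
```

```text
time: 18.3
tcp_pos: [0.5274, 0.185, 0.0958]
orientation: [0.723, 0.691, 0.001, 0.001]
wrist_force: [-3.1, -0.1, 6.5]
grip_width: 0.0557
grasp_force: 25.0
t 18.3 pos [0.5274 0.185  0.0958] row [-0.0006 -0.001  -0.0004] [0.0025 0.     0.0022] F [-3.1 -0.1  6.5] w 0.0557 25.0
```

Contact at 6.5 N. Releasing gently, then straight up.

```bash
python3 -m handwheel '[[[0,0,0,0,0,0],[0,0,0,0,0,0],[0,0,0,0,0,0],[0,0,0,0,0,0],[0,0,0,0,0,0],[0,0,0,0,0,0]]]' 0.85; python3 -m handwheel '[[[0,0,-0.02,0,0,0],[0,0,-0.07,0,0,0],[0,0,-0.15,0,0,0],[0,0,-0.25,0,0,0],[0,0,-0.35,0,0,0],[0,0,-0.4,0,0,0],[0,0,-0.4,0,0,0]]]'; python3 -m handwheel '[[[-0.2,-0.3,0,0,0,0],[-0.4,-0.4,0,0,0,0],[-0.6,-0.4,0,0,0,0],[-0.6,-0.4,0,0,0,0],[-0.8,-0.4,0,0,0,0],[-0.8,-0.4,0,0,0,0],[-0.8,-0.4,0,0,0,0],[-0.8,-0.4,0,0,0,0],[-0.8,-0.4,0,0,0,0]]]'
python3 - <<'E'
from h import *
from station import vision
t=vision.read_camera("top");s=vision.read_camera("scene");np.savez("top9.npz",**t);np.savez("scene9.npz",**s)
a=cv2.resize(t["color"][105:260,50:225],None,fx=2.2,fy=2.2,interpolation=3);b=cv2.resize(s["color"][70:225,250:415],None,fx=2.2*1.16,fy=2.2*1.16,interpolation=3)
a=cv2.copyMakeBorder(a,0,b.shape[0]-a.shape[0],0,0,cv2.BORDER_CONSTANT);cv2.imwrite("pics/end.png",np.hstack([a,b])[:600,:800]);print(a.shape,b.shape)
E
```

```text
time: 18.9
tcp_pos: [0.5273, 0.185, 0.095]
orientation: [0.723, 0.691, 0.001, 0.001]
wrist_force: [0.9, -0.6, 0.5]
grip_width: 0.0747
grasp_force: 0.0
time: 19.6
tcp_pos: [0.5291, 0.1853, 0.2597]
orientation: [0.723, 0.691, 0.004, 0.003]
wrist_force: [-0.7, -0.4, -0.3]
grip_width: 0.0751
grasp_force: 0.0
time: 20.5
tcp_pos: [0.3517, -0.1295, 0.2537]
orientation: [0.724, 0.689, 0.0, 0.0]
wrist_force: [0.2, 0.5, -0.9]
grip_width: 0.0748
grasp_force: 0.0
(396, 385, 3) (396, 421, 3)
```

View pics/end.png

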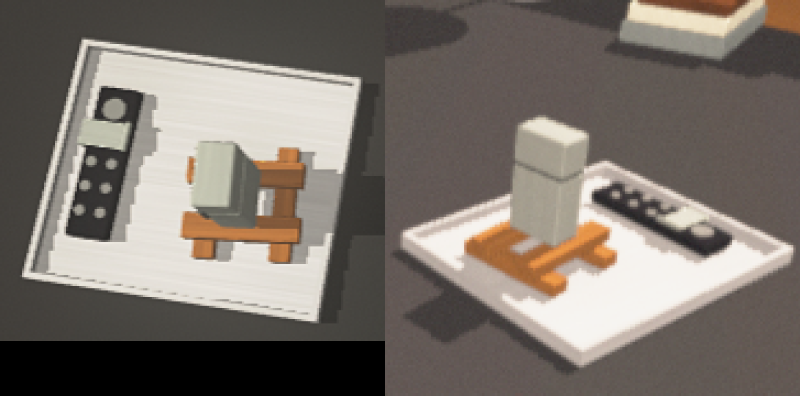

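The final view shows the freshener upright at (225,180) left pane / (548,180) right pane, bridging both slats. The slats are parallel, with right ends at 304 and 300 and left ends at 187 and 182, which is even once the stand's yaw is allowed for. The remote and coaster were not touched.

```bash
python3 -c "
from station import job_done
print(job_done())"
```

```text
the job is handed in; nothing more can be done
None
```

The job is handed in: the loose slat lies on its pads with its ends even to about 1–2 mm, and the freshener stands upright across both slats, within about 3 mm of the middle. The robot is clear of everything, at about 20.6 s of the 54 s limit; I have no verdict from the judge.

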